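# Switch the seesaw gate of the ball sorter and feed the balls down the other chute

### The arm

A 6-joint arm with a two-finger parallel gripper is mounted at the origin on a cart in front of the work surface, level with it; the furniture and walls round the work are solid. World frame = base frame: x ahead of the robot, y to its left, z up, the work surface at z = 0. Lengths are in m, angles in degrees, forces in N, time in s.
With the tool pointing down it reaches from about 0.4 to 0.825 m from the base axis. Payload 7 kg.
Tool frame: the origin (TCP) lies midway between the tips of the shut fingers; the grasp point (between the pads) lies 19 mm behind it; z points along the fingers, y is the direction in which the jaws open and shut (so a half turn about z gives the same grasp; the last joint's range is limited). The gripper opens to 88 mm and grips with 3 to 60 N. Pads are 19 mm wide; open, the fingers measure 130 mm over their backs; the gripper's body (78 mm by 193 mm) begins 47 mm behind the grasp point.
Start: joints at [-55.514, 20.546, 0.682, 0, -70.136, -16.507], TCP at [0.208, -0.642, 0.227] pointing down, gripper open.
Joint ranges: [-176.03, 176.03], [-82.01, 121.73], [-58.28, 71.71], [-173.87, 95.51], [-174.79, -0.11], [-173.66, 173.66]. Speed limits (degrees/s): [136.94, 136.94, 172.46, 180, 180, 180].

### API

Orientations are given as a 3x3 rotation matrix whose columns are the frame's x, y, z axes.
In Python, from rig import robot gives the robot as it stands. Calls block until the motion is done:
- robot.goto(position, orientation): joint-space move of the TCP to a pose.
- robot.servo_line(position, ori=None, speed=0.15): straight line of the TCP; ori=None keeps the orientation; speed is the mean speed in m/s.
- robot.movej(angles): joint-space move.
- robot.move_gripper(opening): opening from 0.0 (shut) to 1.0 (fully open); the grip force is fixed at half the most; returns when the fingers have stopped.
- robot.dwell(seconds).
- robot.ik(position, orientation): joint angles nearest the present ones, or None.
- robot.grab_frame(name): name is "scene" or "top" or "wrist"; returns (picture, depth): 384x512x3 uint8, red, green, blue; 384x512 float32, m along the optical axis (not along the pixel's ray), 0 where there is no reading.
- robot.camera_info(name): a dict with "vfov" (degrees; the focal length in pixels is half the picture's height over the tangent of half this angle, whatever the lens; pixels are square), "cx", "cy" (the principal point, pixels), "view" (4x4, takes a point from world to camera coordinates); the wrist camera has in their place "T_tool_cam" (4x4, takes a point from camera to tool coordinates, whose origin is the TCP and whose axes are the flange's). Camera axes: x right, y down, z forward; pixel columns grow to the right and rows downward; lengths in m; the calibration is good to about 2 mm. The wrist camera is an equidistant fisheye: a pixel r from the principal point sees the ray r / f radians off the axis. A picture is of the moment at which its call begins: read the wrist's pose just before it. camera_info takes no time and is no camera call.
A pose or a line that the arm cannot do raises robot.Unreachable and nothing moves.
- robot.job_done(): hands the job in, once; it reports no verdict.
Readings, each from a call of its own:
- robot.read_t(): time.
- robot.read_qpos(): joint angles.
- robot.read_qvel(): joint speeds.
- robot.read_effort(): joint torques, N m.
- robot.read_position(): TCP position.
- robot.read_tcp_rot(): TCP orientation.
- robot.read_force(): force on the tool from outside, world axes, zero at the start.
- robot.read_ft_torque(): the same for the moment, N m.
- robot.read_grip_width(): opening from 0.0 (shut) to 1.0 (fully open).
Only numpy, scipy, OpenCV 4.12 (cv2) and the standard library are available. Lean on these libraries where they do the work, as an engineer would, in place of code of your own. Each camera call takes 0.05 s, during which the arm holds its last target. There are 200 camera calls.

### The job

The ball sorter's orange seesaw gate leans to one side: press its raised end down with a fingertip so that it rocks over and leans to the other side, then press the red release key down and keep it down until both white balls have run down the other chute into the tray there, and let the key spring back. Only press with the fingers: grasp nothing, do not touch the balls, and leave the tally counter, the flask and the dish where they are.

Things in the scene. Friction and masses are not known exactly. Their poses are not given: they have to be found in the camera images.
- sorter: Ball sorter fixed to the bench: dark base 110 x 450 mm, 215 mm high. Origin on the bench under the gate's pivot; x runs from the gate back along the feed channel (away from the robot at yaw 0), y to its left, z up. The aluminium feed channel (32 mm wide, 130 long, sloping 0.2 rad) ends over the gate's middle; off each gate end (y = +-70 to +-138 mm) a chute falls outward into a blue tray.
- gate (a joint): Tilt (rad) of the orange seesaw gate, a trough 170 mm long along y, pivot 115 mm above the bench. Rests at a stop: +0.28 (left, +y, end down) or -0.28 (right end down); the start side varies. A brass weight over the pivot tips it over centre: press the raised end down past level (about 0.4 N) and it falls to the other stop and stays. Balls roll to its lower end.
- tab_left (a point): Top centre of the ribbed orange press tab at the gate's left (+y) end: 38 mm (x) by 34 mm (y), 4 thick, 36 mm in front of and 85 mm left of the pivot. 162 mm above the bench when raised, 115 mm when lowered, moving 13 mm outward on the way down; the trough's front wall is 19 mm behind its centre. Free space under and above it.
- tab_right (a point): The same for the tab at the gate's right (-y) end.
- key (a joint): Angle (rad) of the release key, a sprung steel rocker over the feed channel: 0 at rest, 0.45 fully pressed (stop). Its pin holds back the two balls; pressing the red pad lifts the pin, and the balls roll out while the angle is above about 0.36. Springs back when let go. Takes 1 N at first, about 3 N fully down.
- key_pad (a point): Top centre of the key's red press pad (30 mm along x, 32 mm along y, 5 thick) over the upper feed channel, 202 mm above the bench and 113 mm behind the gate's pivot at rest. Fully pressed it has gone down about 21 mm and 9 mm towards the sorter's +x.
- ball_1_center (a point): Centre of the first white ceramic ball, 20 mm diameter, 25 g, waiting in the feed channel against the key's pin.
- ball_2_center (a point): Centre of the second such ball, waiting behind the first.
- tray_left (a point): Middle of the floor of the blue catch tray at the sorter's left (+y); axes as the sorter's. The tray is 88 mm (x) by 92 mm (y) inside, with a shallow V floor; walls about 50 mm high, the inner one 38 mm, the outer one 80 mm.
- tray_right (a point): The same for the tray at the sorter's right (-y).
- counter: Bystander: hand tally counter, 35 x 45 x 57 mm, loose, behind the left tray; origin under its centre.
- flask: Bystander: small culture flask with a pink medium and a blue cap, 50 x 102 x 32 mm, loose, behind the right tray; origin under its centre.
- dish: Bystander: round petri dish, 90 mm diameter, 15 mm high, loose, in front of the sorter; origin under its centre.

How it is judged:
By the outcome, as a careful person would: the job done as asked, in the order asked, and still so for the second after the job is handed in, with the robot touching nothing.
It also fails if it takes over 38 s, if anything falls off the work surface, if the arm or the gripper's body presses on something with over 40 N, if the wrist force passes 120 N, or if a joint passes its speed limit or range.

## Working session

There is one attempt and no reset: what is moved stays moved. The work goes in short steps, each a Python script; the robot and the scene stay as the last script left them, time stands still between calls to the robot, and variables do not carry over. Pictures are saved under pics/ and viewed, about 8 in all and at most 12, crops included, and the job is handed in when it is done.

```bash
mkdir -p pics; cat > h.py <<'E'
import numpy as np, cv2
from rig import robot
def px2w(name,d,u,v):
    c=robot.camera_info(name); f=192/np.tan(np.radians(c['vfov']/2))
    z=d[v,u]; p=np.array([(u-c['cx'])/f*z,(v-c['cy'])/f*z,z,1])
    return (np.linalg.inv(c['view'])@p)[:3]
def cloud(name,d):
    c=robot.camera_info(name); f=192/np.tan(np.radians(c['vfov']/2))
    v,u=np.mgrid[:384,:512]
    P=np.stack([(u-c['cx'])/f*d,(v-c['cy'])/f*d,d,np.ones_like(d)],-1)
    return (P@np.linalg.inv(c['view']).T)[...,:3]
E
python3 - <<'E'
from h import *
for n in('top','scene'):
    im,d=robot.grab_frame(n); np.savez(n+'.npz',im=im,d=d)
    cv2.imwrite(f'pics/{n}.png',cv2.resize(im[...,::-1],(800,600)))
    c=robot.camera_info(n);print(n,np.round(np.linalg.inv(c['view']),3).tolist())
    P=cloud(n,d);r,g,b=[im[...,i].astype(int) for i in range(3)]
    for nm,m in dict(red=(r>130)&(g<60)&(b<70),orange=(r>180)&(g>80)&(g<160)&(b<70),blue=(b>120)&(r<80)).items():
        m&=d>0; k,l,s,ce=cv2.connectedComponentsWithStats(m.astype(np.uint8))
        for i in range(1,k):
            if s[i,4]>25: Q=P[l==i];print(n,nm,s[i].tolist(),np.round(np.median(Q,0),3),np.round(Q.min(0),3),np.round(Q.max(0),3))
print(robot.read_t(),robot.read_tcp_rot())
E
```

```text
top [[-0.011, -0.989, 0.145, 0.367], [-1.0, 0.011, 0.002, 0.047], [-0.004, -0.145, -0.989, 1.208], [0.0, 0.0, 0.0, 1.0]]
top red [61, 124, 10, 6, 41] [0.663 0.513 0.226] [0.658 0.502 0.223] [0.672 0.527 0.229]
top red [234, 141, 14, 13, 126] [0.614 0.08  0.201] [0.599 0.063 0.195] [0.628 0.096 0.208]
top blue [141, 85, 24, 2, 27] [0.83  0.342 0.081] [0.826 0.305 0.076] [0.833 0.371 0.086]
top blue [143, 89, 17, 8, 105] [0.838 0.366 0.003] [ 0.826  0.337 -0.004] [0.851 0.387 0.009]
top blue [163, 89, 7, 8, 28] [0.84  0.319 0.002] [ 0.827  0.305 -0.002] [0.85  0.326 0.009]
scene [[-0.797, -0.408, 0.445, 0.099], [-0.604, 0.529, -0.597, 0.605], [0.008, -0.745, -0.668, 0.768], [0.0, 0.0, 0.0, 1.0]]
scene red [9, 273, 16, 17, 104] [0.649 0.515 0.22 ] [0.644 0.503 0.213] [0.657 0.527 0.227]
scene orange [252, 175, 35, 31, 193] [ 0.509 -0.02   0.154] [ 0.48  -0.051  0.119] [0.544 0.036 0.166]
scene orange [238, 203, 28, 46, 345] [0.476 0.11  0.112] [0.425 0.027 0.092] [0.519 0.136 0.159]
scene orange [167, 206, 7, 10, 31] [0.755 0.1   0.012] [0.741 0.081 0.01 ] [0.764 0.116 0.014]
scene blue [291, 68, 9, 4, 30] [ 0.84  -0.658  0.126] [ 0.826 -0.679  0.122] [ 0.855 -0.644  0.13 ]
scene blue [270, 179, 24, 26, 215] [ 0.542 -0.138  0.015] [ 0.504 -0.174  0.009] [ 0.587 -0.08   0.06 ]
scene blue [23, 201, 70, 66, 1411] [0.843 0.338 0.076] [ 0.822  0.264 -0.002] [0.928 0.4   0.158]
scene blue [246, 271, 10, 9, 31] [0.423 0.159 0.056] [0.416 0.153 0.029] [0.445 0.176 0.059]
scene blue [201, 272, 50, 34, 731] [0.458 0.199 0.015] [0.394 0.159 0.008] [0.504 0.27  0.083]
scene blue [13, 333, 17, 18, 64] [0.565 0.566 0.193] [0.555 0.552 0.188] [0.576 0.579 0.195]
0.1 [[-9.51203536e-01 -3.08563633e-01 -5.62724196e-04]
 [-3.08564123e-01  9.51202594e-01  1.34430561e-03]
 [ 1.20460893e-04  1.45234474e-03 -9.99998938e-01]]
```

View pics/top.png

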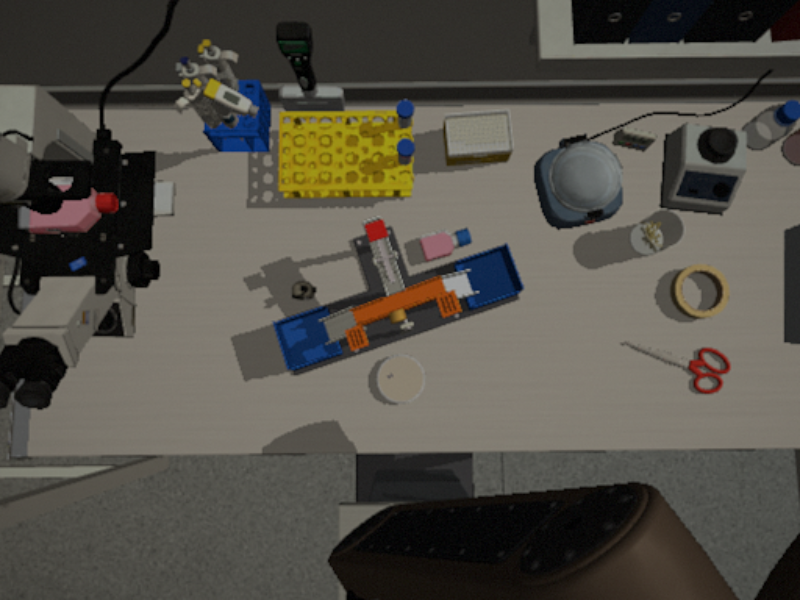

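View pics/scene.png

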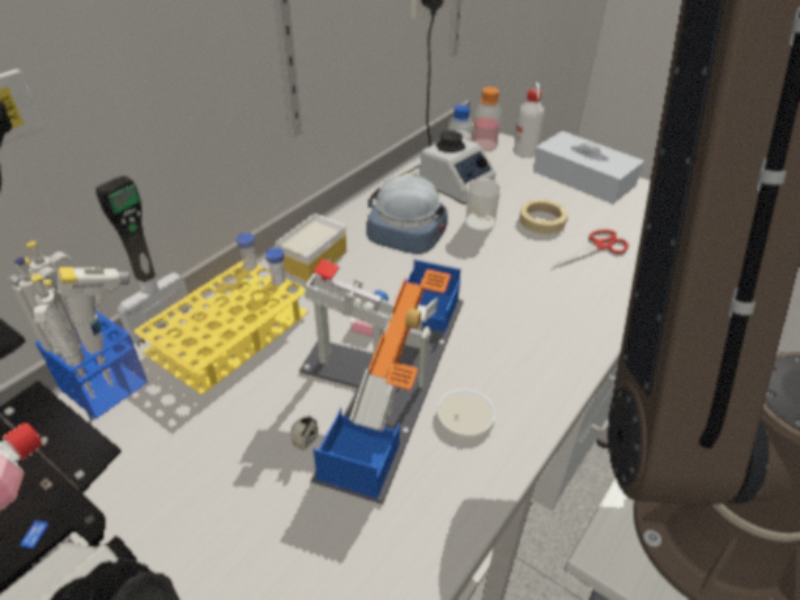

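```bash
python3 - <<'E'
from h import *
z=np.load('top.npz');im,d=z['im'],z['d'];P=cloud('top',d)
hsv=cv2.cvtColor(im,cv2.COLOR_RGB2HSV)
m=(hsv[...,0]<14)&(hsv[...,1]>190)&(hsv[...,2]>110)
m[:150]=0;m[:,:190]=0;m[:,320:]=0;m[240:]=0
for nm,(a,b,c,e) in dict(L=(220,236,207,224),R=(278,296,185,204)).items():
    s=np.zeros_like(m);s[c:e,a:b]=1;s&=m;Q=P[s];print(nm,s.sum(),np.round([Q.mean(0),np.median(Q,0),Q.min(0),Q.max(0)],3))
cr=np.hstack([cv2.resize(im[140:245,170:340,::-1],None,fx=4.7,fy=4.7,interpolation=cv2.INTER_CUBIC)])
cv2.imwrite('pics/crop.png',cr)
for u,v in ((228,216),(287,194),(240,147),(286,192),(256,204)):print(u,v,np.round(px2w('top',d,u,v),3))
E
```

```text
L 118 [[0.448 0.118 0.111]
 [0.447 0.117 0.114]
 [0.427 0.098 0.005]
 [0.472 0.142 0.121]]
R 157 [[ 0.501 -0.035  0.156]
 [ 0.501 -0.034  0.16 ]
 [ 0.477 -0.057  0.005]
 [ 0.525 -0.016  0.169]]
228 216 [0.446 0.117 0.116]
287 194 [ 0.497 -0.038  0.163]
240 147 [0.614 0.081 0.202]
286 192 [ 0.503 -0.036  0.162]
256 204 [0.472 0.042 0.163]
```

View pics/crop.png

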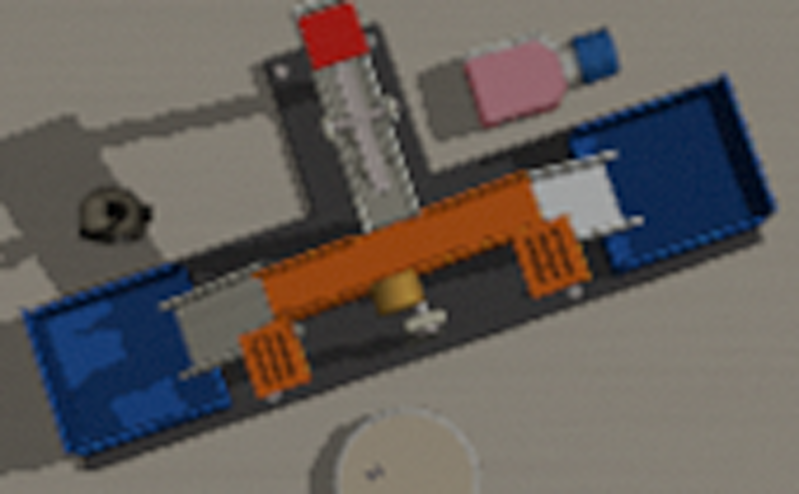

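```bash
cat >> h.py <<'E'
yaw=np.radians(18.2); X=np.array([np.cos(yaw),np.sin(yaw),0]); Y=np.array([-X[1],X[0],0])
def ori(y):
    z=np.array([0,0,-1.]); return np.column_stack([np.cross(y,z),y,z])
TAB=np.array([.497,-.037,.162]); PAD=np.array([.614,.081,.202])
E
python3 - <<'E'
from h import *
print(np.round(robot.camera_info('wrist')['T_tool_cam'],3).tolist())
for nm,p,y in (('tab',TAB-.009*X-.005*Y,X),('pad',PAD+.009*X,Y)):
  for s in(1,-1):
    for h in (0.13,.3):
      q=robot.ik([p[0],p[1],h],ori(s*y));print(nm,s,h,None if q is None else np.round(q,0))
E
```

```text
[[-0.0, -0.965, -0.263, 0.07], [1.0, 0.0, -0.001, 0.001], [0.001, -0.263, 0.965, -0.159], [0.0, 0.0, 0.0, 1.0]]
tab 1 0.13 None
tab 1 0.3 None
tab -1 0.13 [ 18.   8. -30.   0. -52.   0.]
tab -1 0.3 [ 18.   1. -15.   0. -75.   0.]
pad 1 0.13 [ 25.  20. -13.   0. -57. -97.]
pad 1 0.3 [ 25.  14.   1.   0. -77. -97.]
pad -1 0.13 [ 25.  20. -13.   0. -57.  83.]
pad -1 0.3 [ 25.  14.   1.   0. -77.  83.]
```

```bash
python3 - <<'E'
from h import *
p=TAB-.009*X-.006*Y
robot.move_gripper(0)
robot.goto([p[0],p[1],.24],ori(-X))
robot.dwell(.2)
robot.servo_line([p[0],p[1],.19])
im,d=robot.grab_frame('wrist');cv2.imwrite('pics/w1.png',cv2.resize(im[...,::-1],(800,600)))
im,d=robot.grab_frame('scene');cv2.imwrite('pics/s1.png',cv2.resize(im[100:292,150:406,::-1],(800,600)))
print(robot.read_t(),robot.read_position(),p,robot.read_force())
E
```

```text
4.6583 [ 0.49116111 -0.04548388  0.19117436] [ 0.49032426 -0.04551085  0.162     ] [ 0.33762184 -0.89470181  0.670442  ]
```

View pics/w1.png

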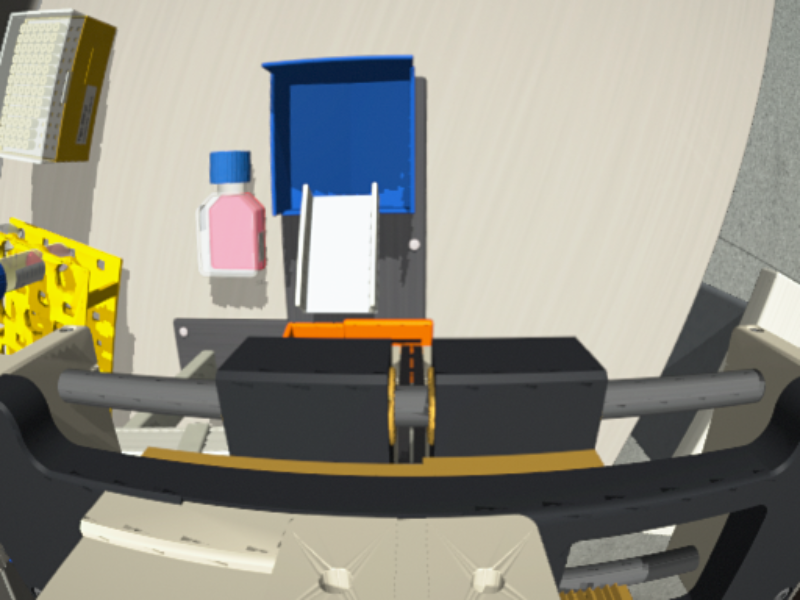

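View pics/s1.png

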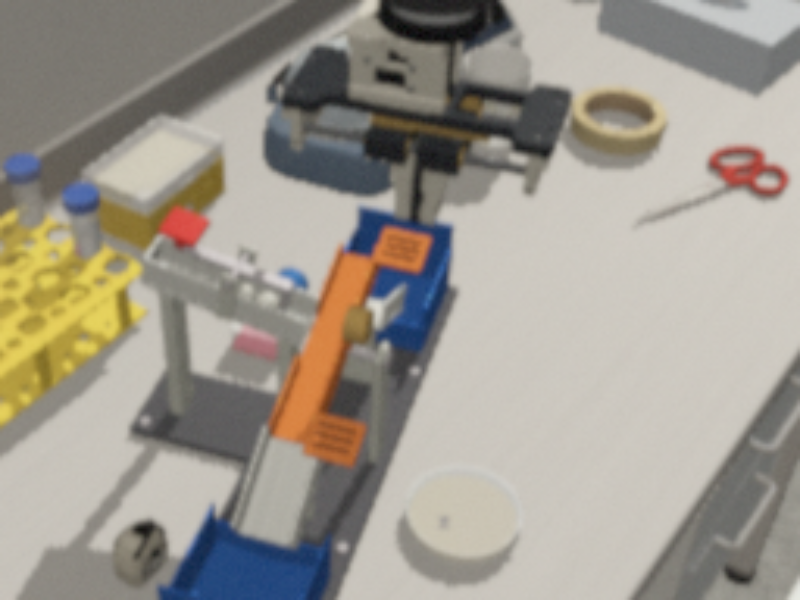

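The wrist view shows the right chute and tray with the raised tab's edge (430,330) at the fingertip. The scene crop shows the fingertips (415,215) over the raised right tab (400,248). Now I'll press.

```bash
python3 - <<'E'
from h import *
p=TAB-.008*X-.007*Y
for z in (.165,.15,.14,.132,.124):
    robot.servo_line([p[0],p[1],z],speed=.04); print(z,np.round(robot.read_force(),2),robot.read_t())
robot.servo_line([p[0],p[1],.25],speed=.12)
im,d=robot.grab_frame('scene');cv2.imwrite('pics/s2.png',cv2.resize(im[100:292,150:406,::-1],(800,600)))
print(robot.read_t(),robot.read_force())
E
```

```text
0.165 [ 0.29 -0.01  0.21] 5.4333
0.15 [-0.27 -0.31 -0.26] 5.9583
0.14 [-0.66  0.03 -0.3 ] 6.3583
0.132 [0.32 0.21 0.87] 6.7083
0.124 [-0.31  0.21  0.55] 7.0583
8.3083 [-0.08017206 -0.54130293  0.45635822]
```

View pics/s2.png

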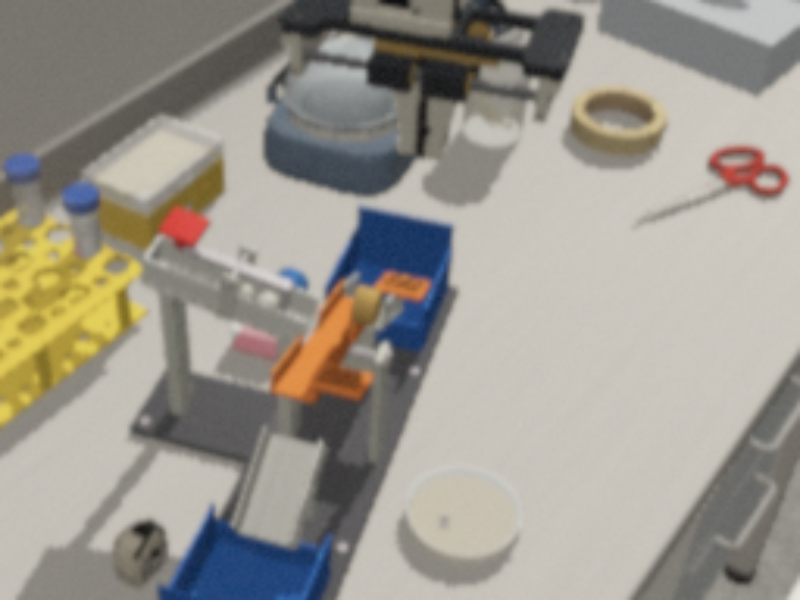

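The gate now leans right: its left end (300,380) is raised. Next I'll press the key.

```bash
python3 - <<'E'
from h import *
p=PAD+.008*X
robot.goto([p[0],p[1],.255],ori(Y))
robot.servo_line([p[0],p[1],.212],speed=.08)
print(robot.read_t(),robot.read_position(),np.round(robot.read_force(),2))
z=.206
while z>.178:
    robot.servo_line([p[0],p[1],z],speed=.05); f=np.mean([robot.read_force()[2] for _ in range(3)])
    print(round(z,4),round(robot.read_position()[2],4),np.round(f,2))
    if f>7: break
    z-=.003 if z>.191 else .0015
robot.dwell(1.0)
c=[]
for n in ('scene','top'):
    im,d=robot.grab_frame(n);c.append(cv2.resize(im[100:292,150:406,::-1],(512,384)))
cv2.imwrite('pics/k1.png',cv2.resize(np.vstack(c),(400*1,600)))
print(robot.read_t(),robot.read_force())
E
```

```text
10.5083 [0.62182685 0.08347869 0.21221536] [ 0.25 -0.01 -0.42]
0.206 0.2058 -0.21
0.203 0.2031 1.08
0.2 0.1999 0.34
0.197 0.1968 0.32
0.194 0.1938 1.37
0.191 0.1911 2.17
0.1895 0.1897 3.52
0.188 0.1882 3.05
0.1865 0.1866 3.67
0.185 0.1851 3.59
0.1835 0.1835 4.53
0.182 0.1827 7.17
14.625 [4.23361355 2.05988573 7.09485412]
```

View pics/k1.png

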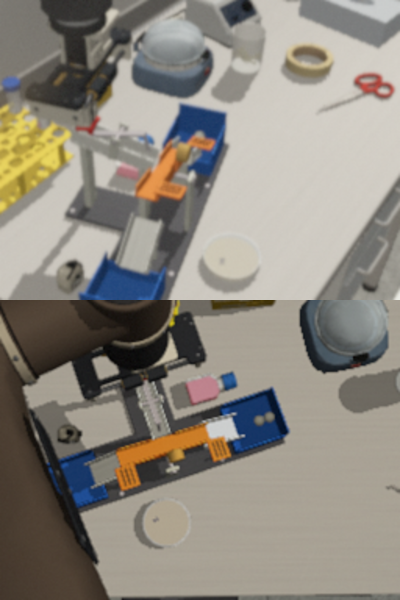

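Key fully down. The top view shows two balls in the right tray at about (258,420) and (268,416). Now I'll release the key and check.

```bash
python3 - <<'E'
from h import *
robot.dwell(.5)
p=PAD+.008*X
robot.servo_line([p[0],p[1],.225],speed=.06)
robot.servo_line([p[0],p[1],.29],speed=.15)
robot.goto([.42,-.33,.33],ori(Y))
robot.dwell(.5)
im,d=robot.grab_frame('top')
cv2.imwrite('pics/e1.png',cv2.resize(im[120:250,160:350,::-1],(800,547),interpolation=cv2.INTER_CUBIC))
print(robot.read_t(),robot.read_force(),px2w('top',d,240,147))
E
```

```text
18.8167 [ 0.14601106 -0.78606194  0.39099145] [0.61302954 0.08093117 0.20414241]
```

View pics/e1.png

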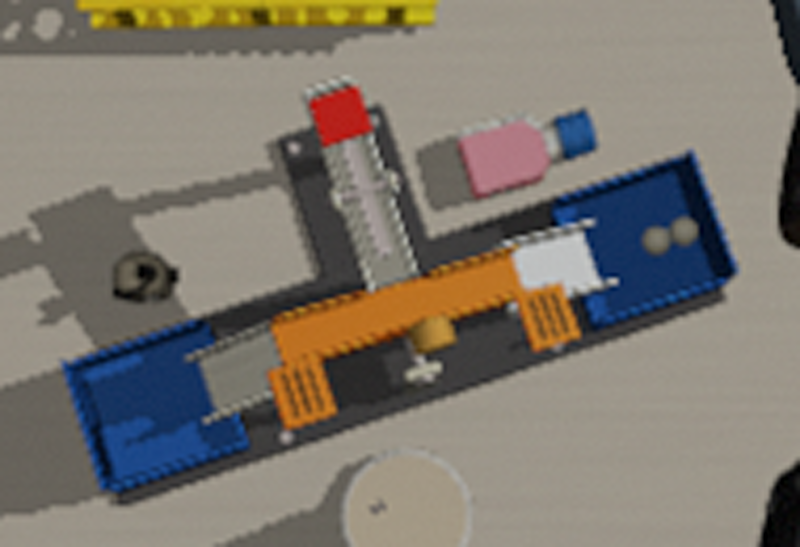

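Both balls are in the right tray at (657,240) and (685,231). The key pad is back at z≈0.204, the gate leans right, and the counter, flask and dish haven't moved.

```bash
python3 -c "
from rig import robot
print(robot.job_done(),robot.read_t())"
```

```text
the job is handed in; nothing more can be done
the job is handed in; nothing more can be done
```

The job is done and handed in, at about 19 s of robot time against the 38 s limit.

- **Gate:** it started leaning left. I pressed the raised right tab down with the shut fingertips, and it rocked over to lean right.
- **Key:** I pressed the red pad to its stop, at about 7 N, and held it for more than 1.5 s until both balls were in the right tray. Then I let it spring back.
- **Last checks:** the final top view shows both white balls in the right tray, the gate still leaning right, and the key pad back at rest (z about 0.204 m). The counter, flask and dish look unmoved, and the arm is clear of everything. No check failed or disagreed.

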